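Wedge the marking-out table level

TASK

The small hinged marking-out table in front of the lathe droops at its free edge. Take the loose hardwood wedge by its round grip, slide its thin end between the runners under the table's foot and push it in until the table is level against its stop bolts and the wedge sits firm, without forcing it. Let only the wedge lift the table (keep the gripper off it), leave the wedge in place and do not disturb the other things.

Things in the scene. Friction and masses are not known exactly. Their poses are not given: they have to be found in the camera images.
- base: Fixed dark-wood base that carries the hinged table top ("table" in the rules; its tilt is not measured). Origin: mid channel at bench height; +x = direction in which the wedge is pushed, z up. Two runners 14 mm high, x -55 to +70 mm, leave a channel 48 mm wide centred on y = 0, open toward -x, floor = bench; a block ends it at x = 52 mm. Stop bolts at x = -30, y = +-34 mm, tops at z = 50 mm.
- mouth (a point): Bench point at base x = -65, y = 0, under the table's free edge. Table: light board 121 x 90 x 10 mm, 0.3 to 0.65 kg, hinged at base x = 60, z = 39 mm; its free edge droops 0.13 rad at the start (underside 18 mm above the bench; 34 mm level). Under it at x = -50, y = 0 is a 12 mm domed foot, its setting differs, unmeasured: tip 19 to 25 mm above the bench when level, 14 less drooped.
- wedge: Loose hardwood wedge, 155 x 32 x 28 mm, 0.11 kg. Origin: middle of its underside, +x toward the thin end. Its top slopes from 3 mm high at the tip (x = +77.5 mm) to 28 mm at x = -22.5 mm; from there to the flat heel face at x = -77.5 mm it is 28 mm high.
- wedge_tip (a point): Middle of the wedge's thin end, underside. The push needed is up to about 11 N while the table rises, and climbs steeply (some 6 N per mm) once it is on its stops. A push of 20 to 28 N, low on the heel face, makes the wedge firm: it then bears on the foot with over 8 N and stays by friction when let go. 35 N of push is forcing it.
- wedge_grip (a point): Point in the wedge's round upright grip, a dowel 18 mm thick reaching from 28 to 66 mm above the underside, 62.5 mm behind the wedge's origin; the point is 50 mm above the underside. Axes as wedge.
- pen_blank: Bystander: square straight wood blank, 20 x 130 x 20 mm, lying past the table; no taper and no grip.
- finial: Bystander: turned finial, 38 mm thick, 81 mm high, standing near the wedge. Origin at the centre of its foot.
- bowl: Bystander: small turned bowl, 67 mm wide, 32 mm high.
- jaws: Bystander: block with chuck jaws, 22 x 44 x 37 mm.
- ring: Bystander: brass ring, 33 mm wide, 14 mm high.

How it is judged:
By the outcome, as a careful person would: the job done as asked, in the order asked, and still so for the second after the job is handed in, with the robot touching nothing.
It also fails if it takes over 53 s, if anything falls off the work surface, if the arm or the gripper's body presses on something with over 40 N, if the wrist force passes 120 N, or if a joint passes its speed limit or range.

ROBOT

A 6-joint arm with a two-finger parallel gripper is mounted at the origin on a cart in front of the work surface, level with it; the furniture and walls round the work are solid. World frame = base frame: x ahead of the robot, y to its left, z up, the work surface at z = 0. Lengths are in mm, angles in rad, forces in N, time in s.
With the tool pointing down it reaches from about 400 to 925 mm from the base axis. Payload 3.4 kg.
Tool frame: the origin (TCP) lies midway between the tips of the shut fingers; the grasp point (between the pads) lies 19 mm behind it; z points along the fingers, y is the line along which they close (so a half turn about z gives the same grasp; the last joint's range is limited). The gripper opens to 85 mm and grips with 20 to 120 N. Pads are 22 mm wide; open, the fingers measure 114 mm over their backs; the gripper's body (76 mm by 85 mm) begins 54 mm behind the grasp point. The pads swing forward as they close: fully open they stand 13 mm farther back than shut.
Start: joints at [-1.268, 0.307, 1.506, -0, 1.328, -0.073], TCP at [211.011, -534.888, 231.305] pointing down, gripper open.
Joint ranges: [-3.12, 3.12], [-1.05, 2.28], [0.14, 2.33], [-1.42, 4.57], [0.1, 2.73], [-2.68, 2.68]. Speed limits (rad/s): [2.57, 2.57, 3.14, 3.14, 3.14, 3.14].

INTERFACE

Orientations are given as [roll, pitch, yaw] about the fixed x, y, z axes, in that order (R = Rz(yaw) Ry(pitch) Rx(roll)).
In Python, from cell import status, vision, hand_in gives the robot as it stands.
- The arm moves only by the tool servo_tool, never from a script. Its argument "rows" is a list of rows, each an object with "slide": the shift along the tool's x, y, z in mm, a list of three; "delta_rot": the turn, a rotation vector about the tool's x, y, z in rad, a list of three; "gripper": the finger opening in mm, from 0 to 85.4. A call has 1 to 12 rows; each row is the pose to reach, as a shift and turn from the pose commanded when the call began, along the tool's axes at that moment; what a row does not reach only later rows make up. A row lasts 1/8 s, in which the tool goes at most 62.5 mm and 10.7 degrees, less where a joint would pass 70% of its speed; a pose out of reach is approached as far as the arm can. A call with a gripper value outside its range is refused whole. The fingers move at their own pace and stop on an object; the grip force is fixed at half the most. Time passes only in rows, so rows that repeat a pose let the fingers close. It gives the time, the measured TCP pose, the force, the opening and the grip force at its end, in the units of the state.
- status.sense(): the state, without advancing time (a new reading comes with each control period).
- vision.grab_frame(name): name is "side" or "top" or "wrist"; returns (picture, depth): 480x640x3 uint8, red, green, blue; 480x640 float32, mm along the optical axis (not along the pixel's ray), 0 where there is no reading.
- vision.get_calibration(name): a dict with "fovy" (degrees; the focal length in pixels is half the picture's height over the tangent of half this angle, whatever the lens; pixels are square), "cx", "cy" (the principal point, pixels), "distortion" ([k1, k2, p1, p2, k3] as OpenCV has them; the pictures are not rectified), "R" (3x3) and "t" (3): a world point X has camera coordinates R X + t. Camera axes: x right, y down, z forward; pixel columns grow to the right and rows downward; lengths in mm; the calibration is good to about 2 mm. A picture is of the moment at which its call begins: read the wrist's pose just before it. get_calibration takes no time and is no camera call; for the wrist camera it gives the pose at the moment of the call.
- hand_in(): hands the job in; it is judged then, once.
The state is a dict: "clock": time; "joint_pos": joint angles; "joint_vel": joint speeds; "joint_torque": joint torques, N m; "tcp_pos": TCP position; "ee_rot": TCP orientation; "ft_force": force on the tool from outside, world axes, zero at the start; "wrist_torque": the same for the moment, N m; "gripper_width": opening from 0.0 (shut) to 1.0 (fully open); "grip_force": force on a finger pad.
Only numpy, scipy, OpenCV 4.12 (cv2) and the standard library are available. Lean on these libraries where they do the work, as an engineer would, in place of code of your own. Each camera call takes 0.05 s, during which the arm holds its last target. There are 200 camera calls.

## Working session

There is one attempt and no reset: what is moved stays moved. The work goes in short steps, Python scripts to look and compute and a tool call to move; the robot and the scene stay as the last step left them, time stands still between calls to the robot, and variables do not carry over. Pictures are saved under pics/ and viewed, at most 10 in all, crops included, and the job is handed in when it is done.

Besides the shell and the picture viewer there is one more tool, called after "Emit:" as name(argument=value, ...) on one line, values as JSON. servo_tool: Moves the arm, as the interface text tells. Its arguments: {"type":"object","properties":{"rows":{"type":"array","items":{"type":"object","properties":{"slide":{"type":"array","items":{"type":"number"}},"delta_rot":{"type":"array","items":{"type":"number"}},"gripper":{"type":"number"}}}}},"required":["rows"]}

```bash
mkdir -p pics; ls
cat > h.py <<'E'
import numpy as np, cv2
from cell import status, vision, hand_in
def K(c):
    f=240/np.tan(np.radians(c['fovy'])/2); return np.array([[f,0,c['cx']],[0,f,c['cy']],[0,0,1.]])
def ray(c,uv):
    n=cv2.undistortPoints(np.array(uv,float).reshape(-1,1,2),K(c),np.array(c['distortion'],float)).reshape(-1,2)
    R=np.array(c['R']);t=np.array(c['t']).ravel()
    return -R.T@t, np.c_[n,np.ones(len(n))]@R   # dirs scaled so depth multiplies
def onz(c,uv,z):
    o,d=ray(c,uv); return o+d*((z-o[2])/d[:,2])[:,None]
def cloud(c,dep):
    v,u=np.mgrid[0:480,0:640]; o,d=ray(c,np.c_[u.ravel(),v.ravel()])
    return (o+d*dep.reshape(-1,1)).reshape(480,640,3)
E
python3 - <<'E'
from h import *
print(status.sense())
for n in ("top","side"):
    c=vision.get_calibration(n); p,d=vision.grab_frame(n); np.savez(n+'.npz',p=p,d=d)
    cv2.imwrite(f'pics/{n}0.png',p[:,:,::-1]); print(n,c,(d>0).mean())
E
```

```text
pics
{'clock': 0.0, 'joint_pos': array([-1.26848692e+00,  3.07590624e-01,  1.50766512e+00, -1.56193410e-05,
        1.32837605e+00, -7.34769822e-02]), 'joint_vel': array([ 0.00084812, -0.00080571, -0.00023584,  0.00023084,  0.00032679,
        0.00144724]), 'joint_torque': array([ 3.66822991e-03, -4.57539940e+01, -2.51918077e+01,  1.67519524e-04,
        1.32275050e-02,  9.54187556e-07]), 'tcp_pos': array([ 210.80729071, -534.22706539,  230.3740478 ]), 'ee_rot': array([-3.13955790e+00, -1.34580780e-04,  3.75790022e-01]), 'ft_force': array([ 0.2781086 ,  0.55671414, -0.26453544]), 'wrist_torque': array([ 0.00761504, -0.00183339,  0.04123709]), 'grip_force': 0.0, 'gripper_width': 0.9985678567460063}
top {'fovy': 44.459881251743276, 'cx': 324.3146044431401, 'cy': 236.47114231114804, 'distortion': array([-0.02296192,  0.        ,  0.        ,  0.        ,  0.        ]), 'R': array([[-0.00376835, -0.99998139,  0.0047975 ],
       [-0.99007353,  0.00305687, -0.14051714],
       [ 0.14049986, -0.00527939, -0.99006662]]), 't': array([ -62.31336325,  411.08445398, 1329.33238529])} 0.9960416666666667
side {'fovy': 57.602131415469685, 'cx': 317.71112277921816, 'cy': 238.3742374170226, 'distortion': array([-0.1010973,  0.       ,  0.       ,  0.       ,  0.       ]), 'R': array([[ 0.84386075, -0.53627862, -0.01744378],
       [-0.29618213, -0.43845605, -0.84854725],
       [ 0.44740941,  0.72122225, -0.52883199]]), 't': array([-371.15875493,  154.36622389,  766.87453471])} 0.9959733072916667
```

View pics/top0.png

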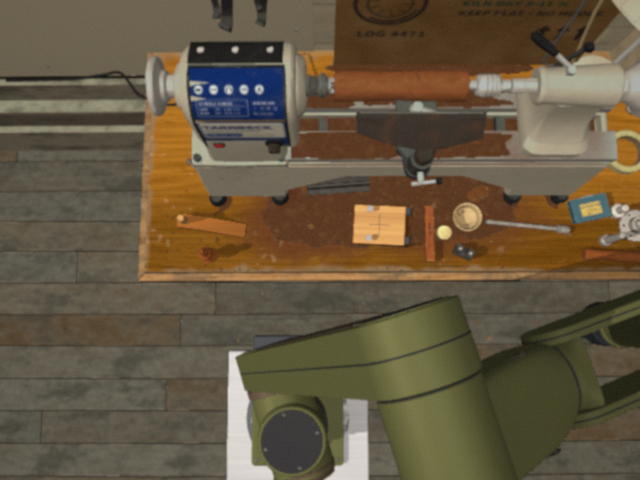

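View pics/side0.png

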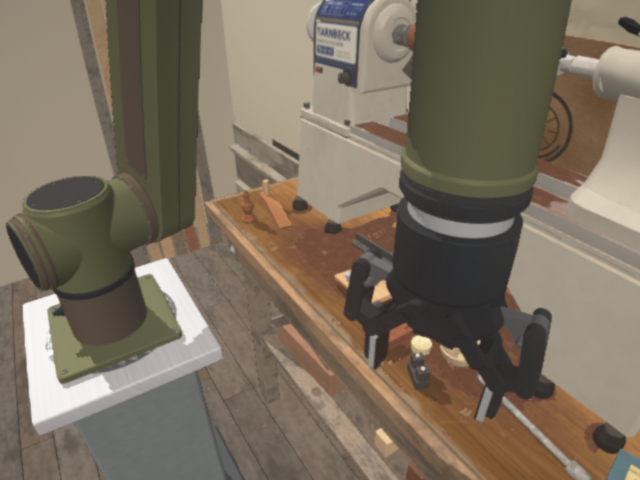

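The top picture shows the wedge at pixels (178–246, 213–237), its grip at (183,217) and its thin end to the right. The table is at (353–408, 205–246), with bolts on the left and the hinge on the right, so the push is toward -y. The finial is at (208,253) and the blank at (430,233). The side picture shows the wedge at about (275,205).

```bash
cat > m.py <<'E'
from h import *
c=vision.get_calibration('top'); z=np.load('top.npz'); p,d=z['p'],z['d']; P=cloud(c,d)
hsv=cv2.cvtColor(p,cv2.COLOR_RGB2HSV)
for n,uv,zz in [('grip',(183,217),60),('tip',(246,230),2),('table',(380,225),45),('finial',(208,253),40),('blank',(430,233),20),('tabL',(353,225),30),('tabR',(408,225),40)]:
    print(n,onz(c,[uv],zz).round(),'depthpt',P[uv[1],uv[0]].round(), hsv[uv[1],uv[0]])
# height patches
for nm,(u0,u1,v0,v1) in dict(wedge=(170,255,205,245),table=(345,415,200,250)).items():
    Q=P[v0:v1,u0:u1]; m=Q[...,2]>(10 if nm=='wedge' else 20); q=Q[m][:,:2].astype(np.float32)
    print(nm,m.sum(),cv2.minAreaRect(q),Q[m].min(0).round(),Q[m].max(0).round(),np.percentile(Q[...,2],5))
    g=p[v0:v1,u0:u1,::-1]; cv2.imwrite(f'pics/{nm}.png',cv2.resize(g,None,fx=8,fy=8)[:600])
T=P[208:244,356:405].reshape(-1,3);A=np.c_[T[:,:2],np.ones(len(T))];print(np.linalg.lstsq(A,T[:,2],rcond=None)[0])
E
python3 m.py
```

```text
grip [[452. 257.  60.]] depthpt [451. 256.  65.] [ 15 145 162]
tip [[431. 121.   2.]] depthpt [431. 121.   2.] [ 14 187 101]
table [[ 435. -191.   45.]] depthpt [ 436. -192.   36.] [ 16 135 212]
finial [[372. 202.  40.]] depthpt [371. 200.  51.] [ 11 191  96]
blank [[ 420. -311.   20.]] depthpt [ 420. -311.   19.] [ 11 169 127]
tabL [[ 437. -130.   30.]] depthpt [ 438. -131.   25.] [ 16 148 167]
tabR [[ 435. -257.   40.]] depthpt [ 437. -258.   29.] [ 12 173  78]
wedge 828 ((372.85321044921875, 90.30293273925781), (412.5044250488281, 97.79051208496094), 57.18948745727539) [220. -57.  10.] [ 489.  280. 1374.] -4.494876426561428
table 2302 ((347.8146057128906, -171.36167907714844), (149.4515838623047, 309.4166259765625), 73.84934997558594) [ 220. -268.   22.] [ 486.  -57. 1374.] -0.6898264114852282
[-1.11113278e+00  2.85827821e-01  5.77996013e+02]
```

```bash
cat >> h.py <<'E'
from scipy.spatial.transform import Rotation as Ro
def plan(target,yaw=None):
    """slide and delta_rot (tool frame) from measured pose to target TCP, pointing down"""
    s=status.sense(); R=Ro.from_euler('xyz',s['ee_rot']); 
    T=Ro.from_euler('xyz',[np.pi,0,s['ee_rot'][2] if yaw is None else yaw])
    print('slide',R.inv().apply(np.array(target)-s['tcp_pos']).round(1),'rot',(R.inv()*T).as_rotvec().round(4),'tcp',s['tcp_pos'].round(1),s['ee_rot'].round(4),'F',s['ft_force'].round(1),'t',s['clock'])
E
python3 - <<'E'
from h import *
c=vision.get_calibration('top'); d=np.load('top.npz')['d']; P=cloud(c,d).reshape(-1,3)
for y in range(-250,330,50):
    print(y,[int(P[(abs(P[:,1]-y)<25)&(abs(P[:,0]-x)<10),2].max(initial=-1)) for x in range(380,660,20)])
w=vision.get_calibration('wrist'); s=status.sense()
o,dd=ray(w,[(320,240)]); print(w['fovy'],o-s['tcp_pos'],dd)
plan([415,-130,260],0); plan([415,-130,260],-np.pi/2)
E
```

```text
-250 [40, 50, 51, 46, 334, 333, 374, 386, 403, 419, 451, 462, 462, 452]
-200 [7, 50, 46, 46, 46, 51, 367, 385, 405, 418, 450, 461, 460, 450]
-150 [7, 55, 51, 38, 52, 55, 9, 385, 402, 417, 448, 461, 461, 449]
-100 [8, 9, 11, 12, 11, 12, 10, 263, 396, 414, 451, 462, 462, 449]
-50 [9, 11, 11, 14, 12, 12, 8, 266, 269, 456, 472, 482, 483, 473]
0 [6, 10, 9, 12, 10, 11, 19, 365, 475, 496, 503, 507, 511, 507]
50 [8, 7, 11, 12, 11, 14, 80, 364, 473, 494, 503, 507, 509, 506]
100 [9, 6, 10, 8, 12, 9, 82, 360, 473, 494, 503, 508, 510, 506]
150 [6, 8, 20, 22, 16, 6, 82, 361, 473, 495, 504, 507, 509, 507]
200 [82, 6, 30, 34, 33, 23, 83, 272, 272, 461, 479, 483, 483, 476]
250 [6, 8, 29, 70, 68, 5, 6, 10, 9, 447, 471, 478, 476, 4]
300 [6, 7, 8, 31, 24, 7, 7, 6, 6, 6, 6, 6, 6, 8]
63.720044164320726 [ 73.39649281  27.5051797  143.70914792] [[-0.28172751 -0.09487589 -0.95494851]]
slide [ 338.3 -301.2  -28.9] rot [-1.800e-03  2.000e-04  3.758e-01] tcp [ 210.8 -534.3  230.5] [-3.1398e+00 -2.0000e-04  3.7580e-01] F [-0.1 -0.2  0. ] t 0.1
slide [ 338.3 -301.2  -28.9] rot [-1.3000e-03  1.6000e-03  1.9466e+00] tcp [ 210.8 -534.3  230.5] [-3.1398e+00 -2.0000e-04  3.7580e-01] F [-0.1 -0.2  0. ] t 0.1
```

```bash
python3 -c "
from h import *
plan([436,-100,265],np.pi/2)"
```

```text
slide [ 368.8 -321.4  -33.9] rot [-0.0015 -0.0012 -1.195 ] tcp [ 210.8 -534.3  230.5] [-3.1398e+00 -2.0000e-04  3.7580e-01] F [-0.1 -0.2  0. ] t 0.1
```

Emit:
servo_tool(rows=[{"slide": [37, -32, -10], "delta_rot": [0, 0, -0.12], "gripper": 45}, {"slide": [74, -64, -20], "delta_rot": [0, 0, -0.24], "gripper": 45}, {"slide": [111, -97, -34], "delta_rot": [0, 0, -0.36], "gripper": 45}, {"slide": [148, -129, -34], "delta_rot": [0, 0, -0.48], "gripper": 45}, {"slide": [185, -161, -34], "delta_rot": [0, 0, -0.6], "gripper": 45}, {"slide": [222, -193, -34], "delta_rot": [0, 0, -0.72], "gripper": 45}, {"slide": [259, -225, -34], "delta_rot": [0, 0, -0.84], "gripper": 45}, {"slide": [296, -257, -34], "delta_rot": [0, 0, -0.96], "gripper": 45}, {"slide": [333, -289, -34], "delta_rot": [0, 0, -1.08], "gripper": 45}, {"slide": [369, -321, -34], "delta_rot": [0, 0, -1.195], "gripper": 45}, {"slide": [369, -321, -34], "delta_rot": [0, 0, -1.195], "gripper": 45}, {"slide": [369, -321, -34], "delta_rot": [0, 0, -1.195], "gripper": 45}])

```text
clock: 1.6
tcp_pos: [436.0, -100.9, 265.0]
ee_rot: [-3.14, 0.0, 1.571]
ft_force: [-0.8, 0.0, 0.7]
gripper_width: 0.525
grip_force: 0.0
```

Run:
```python
from h import *
import pickle
c=vision.get_calibration('wrist'); p,d=vision.grab_frame('wrist'); pickle.dump((c,p,d),open('w1.pkl','wb'))
cv2.imwrite('pics/w1.png',p[:,:,::-1])
plan([450,215,265],np.pi/2)
```

```text
slide [ 3.164e+02  1.380e+01 -1.000e-01] rot [-0.001   0.0004 -0.001 ] tcp [ 435.9 -101.4  265. ] [-3.1406e+00  4.0000e-04  1.5698e+00] F [ 0.7 -0.2 -0.3] t 1.65
```

View pics/w1.png

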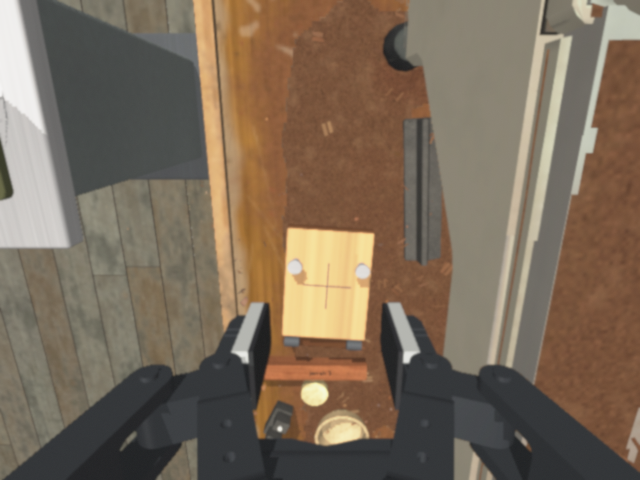

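The table's free edge is at (288,228)–(375,234), the bolts at (295,267) and (362,271), and the hinges at the bottom. There's nothing in front of the mouth.

Run:
```python
from h import *
import pickle
c,p,d=pickle.load(open('w1.pkl','rb')); P=cloud(c,d)
hsv=cv2.cvtColor(p,cv2.COLOR_RGB2HSV)
m=((hsv[...,1]<60)&(hsv[...,2]>110)).astype(np.uint8)
n,l,st,ce=cv2.connectedComponentsWithStats(m[255:285,285:375]); 
B=[ce[i]+[285,255] for i in range(1,n) if st[i,4]>30]; print(B,st[1:])
W=onz(c,B,50); W=W[np.argsort(-W[:,0])]; print(W, np.linalg.norm(W[0]-W[1]), [P[int(b[1]),int(b[0])] for b in B])
v=W[0]-W[1]; # +x world side minus; base +y = world +x if base +x=-y
yaw=np.arctan2(v[1],v[0])-np.pi/2
mid=W.mean(0); o=mid+30*np.array([np.cos(yaw),np.sin(yaw),0]); print('bolts: yaw',yaw,'origin',o)
# table board outline
t=((hsv[...,0]>11)&(hsv[...,0]<22)&(hsv[...,2]>170)).astype(np.uint8)[220:350,275:380]
t=cv2.morphologyEx(t,cv2.MORPH_CLOSE,np.ones((15,15)))
k=max(cv2.findContours(t,0,2)[0],key=cv2.contourArea); k=k.reshape(-1,2)+[275,220]
r=cv2.minAreaRect(k); print(r)
# left/right edges via row extremes, top points with table plane height from depth
rows=range(240,330,3); L=[];R=[]
for y in rows:
    xs=k[abs(k[:,1]-y)<=1,0]; L.append((xs.min(),y));R.append((xs.max(),y))
for nm,e in(('L',L),('R',R)):
    e=np.array(e,float); z=np.interp(e[:,1],[228,340],[28,46]); X=np.array([onz(c,[a],zz)[0] for a,zz in zip(e,z)])
    f=np.polyfit(X[:,1],X[:,0],1); print(nm,'dx/dy',f, 'x at -130',np.polyval(f,-130),'resid',np.std(np.polyval(f,X[:,1])-X[:,0]))
print('free edge', onz(c,[(288,228),(375,234)],28), P[240,330],P[330,320])
```

```text
[array([294.37209302, 266.51162791]), array([362.06285714, 270.90857143])] [[  2   4  15  15 172]
 [ 70   8  15  16 175]]
[[ 472.78854982 -167.5627092    50.        ]
 [ 405.28212956 -162.86506149   50.        ]] 67.66967319044018 [array([ 405.14886483, -161.31327032,   52.59200188]), array([ 472.66255807, -166.45394587,   50.33289364])]
bolts: yaw -1.6402724868342617 origin [ 436.95273127 -195.14151041   50.        ]
((327.1099853515625, 283.72998046875), (95.45942687988281, 116.24835968017578), 8.130102157592773)Traceback (most recent call last):
  File "<stdin>", line 20, in <module>
    return umr_minimum(a, axis, None, out, keepdims, initial, where)
ValueError: zero-size array to reduction operation minimum which has no identity
```

Emit:
servo_tool(rows=[{"slide": [40, 2, 0], "delta_rot": [0, 0, 0], "gripper": 45}, {"slide": [90, 4, 0], "delta_rot": [0, 0, 0], "gripper": 45}, {"slide": [140, 6, 0], "delta_rot": [0, 0, 0], "gripper": 45}, {"slide": [190, 8, 0], "delta_rot": [0, 0, 0], "gripper": 45}, {"slide": [240, 10, 0], "delta_rot": [0, 0, 0], "gripper": 45}, {"slide": [285, 12, 0], "delta_rot": [0, 0, 0], "gripper": 45}, {"slide": [310, 14, 0], "delta_rot": [0, 0, 0], "gripper": 45}, {"slide": [310, 14, 0], "delta_rot": [0, 0, 0], "gripper": 45}, {"slide": [310, 14, 0], "delta_rot": [0, 0, 0], "gripper": 45}])

```text
clock: 2.78
tcp_pos: [450.5, 207.5, 265.1]
ee_rot: [-3.141, 0.001, 1.569]
ft_force: [-0.5, -1.0, -0.4]
gripper_width: 0.527
grip_force: 0.0
```

Run:
```python
from h import *
import pickle
c,p,d=pickle.load(open('w1.pkl','rb'))
g=cv2.cvtColor(p,cv2.COLOR_RGB2HSV)[...,2].astype(float)
for s,x0 in((1,288),(-1,371)):
    e=[]
    for y in range(240,325,4):
        xc=x0-4*(y-230)/110; a=np.arange(int(xc)-10,int(xc)+11); gr=s*np.gradient(cv2.GaussianBlur(p[...,1].astype(float),(0,0),1)[y])[a]; i=gr.argmax(); e.append((a[i],y))
    e=np.array(e,float); z=np.interp(e[:,1],[228,340],[28,46]); X=np.array([onz(c,[q],zz)[0] for q,zz in zip(e,z)])
    f=np.polyfit(X[:,1],X[:,0],1); print('edge yaw',-np.pi/2-np.arctan(f[0]),'x@-195',np.polyval(f,-195),np.std(np.polyval(f,X[:,1])-X[:,0]))
c=vision.get_calibration('wrist'); p,d=vision.grab_frame('wrist'); pickle.dump((c,p,d),open('w2.pkl','wb'))
cv2.imwrite('pics/w2.png',p[:,:,::-1])
```

```text
edge yaw -1.6378461487240277 x@-195 392.3176010564171 0.2856960802497721
edge yaw -1.6435641727707422 x@-195 481.43297436093604 0.30999504872085265
```

View pics/w2.png

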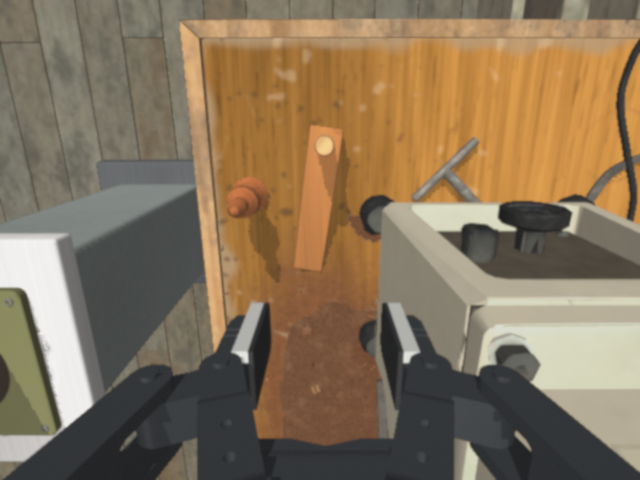

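The wedge runs from its heel at (311–343,127) to its tip at (295–322,270). The grip's top is at (325,145), and the finial at (245,197) is clear to the left.

Run:
```python
from h import *
import pickle
c,p,d=pickle.load(open('w2.pkl','rb')); P=cloud(c,d)
hsv=cv2.cvtColor(p,cv2.COLOR_RGB2HSV)
print(hsv[200,320],hsv[200,300],hsv[145,325],hsv[320-100,360])
m=((hsv[...,1]<150)&(hsv[...,2]>180)).astype(np.uint8)[130:160,310:340]
n,l,st,ce=cv2.connectedComponentsWithStats(m); i=1+st[1:,4].argmax(); g=ce[i]+[310,130]; print('grip px',g,st[i])
G=onz(c,[g],66)[0]; print('grip',G,P[145,325])
tip=onz(c,[(294.5,268.5),(322,271)],2); print('tip',tip,tip.mean(0))
# wedge mid line by edges on a mid-range of rows: gradient of red-ish hue
a=[]
for y in range(165,265,4):
    z=np.interp(y,[183,270],[28,3])
    xm=325+(308-325)*(y-145)/(270-145)
    gr=np.gradient(cv2.GaussianBlur(hsv[...,0].astype(float),(0,0),1)[y]); L=np.arange(int(xm)-22,int(xm)-6);R=np.arange(int(xm)+8,int(xm)+24)
    x1=L[gr[L].argmin()];x2=R[gr[R].argmax()]; q=onz(c,[(x1,y),(x2,y)],z); a.append(np.r_[q.mean(0)[:2],q[1,0]-q[0,0],x1,x2])
a=np.array(a); print(a.round(1)[::3]); w=a[abs(a[:,2]-32)<5]; f=np.polyfit(w[:,1],w[:,0],1); print(len(w),'yaw',-np.pi/2-np.arctan(f[0]),'x at grip y',np.polyval(f,G[1]))
v=tip.mean(0)-G; print('yaw grip-tip',np.arctan2(v[1],v[0]),np.hypot(*v[:2]))
```

```text
[ 14 155 202] [ 15 161 160] [ 20 106 241] [ 11 124 109]
grip px [323.56216216 144.04324324] [  3   3  22  23 370]
grip [449.23272221 264.58233192  66.        ] [450.46897459 263.85758314  67.22891881]
tip [[415.72127888 124.23113779   2.        ]
 [446.80315553 121.12410655   2.        ]] [431.26221721 122.67762217   2.        ]
[[446.5 242.5  33.1 304.  338. ]
 [445.  230.9  32.4 303.  336. ]
 [443.4 218.8  31.9 302.  334. ]
 [441.7 205.9  33.5 300.  333. ]
 [440.  192.6  33.1 299.  331. ]
 [437.7 178.9  33.7 297.  329. ]
 [435.8 164.6  33.2 296.  327. ]
 [433.9 149.9  32.8 295.  325. ]
 [431.3 134.6  33.4 293.  323. ]]
25 yaw -1.708025862112373 x at grip y 449.7186319352477
yaw grip-tip -1.6967636309319258 143.0380568220458
```

```bash
python3 -c "
from h import *
plan([449.5,263,34],1.437)"
```

```text
slide [ 55.8  -0.9 231.1] rot [-0.0004  0.0009  0.1317] tcp [450.4 207.4 265.2] [-3.1411e+00  9.0000e-04  1.5687e+00] F [-0.4 -0.6  0.2] t 2.825
```

Emit:
servo_tool(rows=[{"slide": [28, 0, 40], "delta_rot": [0, 0, 0.06], "gripper": 45}, {"slide": [56, -1, 80], "delta_rot": [0, 0, 0.132], "gripper": 45}, {"slide": [56, -1, 120], "delta_rot": [0, 0, 0.132], "gripper": 45}, {"slide": [56, -1, 150], "delta_rot": [0, 0, 0.132], "gripper": 45}, {"slide": [56, -1, 175], "delta_rot": [0, 0, 0.132], "gripper": 45}, {"slide": [56, -1, 195], "delta_rot": [0, 0, 0.132], "gripper": 45}, {"slide": [56, -1, 212], "delta_rot": [0, 0, 0.132], "gripper": 45}, {"slide": [56, -1, 224], "delta_rot": [0, 0, 0.132], "gripper": 45}, {"slide": [56, -1, 231], "delta_rot": [0, 0, 0.132], "gripper": 45}, {"slide": [56, -1, 231], "delta_rot": [0, 0, 0.132], "gripper": 45}, {"slide": [56, -1, 231], "delta_rot": [0, 0, 0.132], "gripper": 30}, {"slide": [56, -1, 231], "delta_rot": [0, 0, 0.132], "gripper": 26}])

```text
clock: 4.32
tcp_pos: [449.9, 265.4, 34.9]
ee_rot: [3.141, -0.001, 1.439]
ft_force: [0.1, 0.4, 0.3]
gripper_width: 0.305
grip_force: 0.0
```

Emit:
servo_tool(rows=[{"slide": [0, 0, 0], "delta_rot": [0, 0, 0], "gripper": 20}, {"slide": [0, 0, 0], "delta_rot": [0, 0, 0], "gripper": 10}, {"slide": [0, 0, 0], "delta_rot": [0, 0, 0], "gripper": 10}, {"slide": [0, 0, 0], "delta_rot": [0, 0, 0], "gripper": 10}, {"slide": [0, 0, 0], "delta_rot": [0, 0, 0], "gripper": 10}])

```text
clock: 4.95
tcp_pos: [449.7, 265.4, 34.8]
ee_rot: [3.141, -0.001, 1.439]
ft_force: [-0.5, 0.8, 5.4]
gripper_width: 0.188
grip_force: 58.4
```

```bash
python3 -c "
from h import *
plan([454.5,55.3,47],1.5006)"
```

```text
slide [-207.6   32.4  -12.3] rot [ 0.0006 -0.0006 -0.0617] tcp [449.7 265.4  34.8] [ 3.1410e+00 -6.0000e-04  1.4389e+00] F [-0.5  0.8  5.4] t 4.95
```

Emit:
servo_tool(rows=[{"slide": [0, 0, -6], "delta_rot": [0, 0, 0], "gripper": 10}, {"slide": [0, 0, -12], "delta_rot": [0, 0, 0], "gripper": 10}, {"slide": [-20, 3, -12], "delta_rot": [0, 0, -0.006], "gripper": 10}, {"slide": [-45, 7, -12], "delta_rot": [0, 0, -0.014], "gripper": 10}, {"slide": [-75, 12, -12], "delta_rot": [0, 0, -0.024], "gripper": 10}, {"slide": [-105, 16, -12], "delta_rot": [0, 0, -0.034], "gripper": 10}, {"slide": [-135, 21, -12], "delta_rot": [0, 0, -0.044], "gripper": 10}, {"slide": [-165, 26, -12], "delta_rot": [0, 0, -0.054], "gripper": 10}, {"slide": [-190, 30, -12], "delta_rot": [0, 0, -0.062], "gripper": 10}, {"slide": [-203, 32, -12], "delta_rot": [0, 0, -0.062], "gripper": 10}, {"slide": [-207, 32, -12], "delta_rot": [0, 0, -0.062], "gripper": 10}, {"slide": [-207, 32, -12], "delta_rot": [0, 0, -0.062], "gripper": 10}])

```text
clock: 6.45
tcp_pos: [453.9, 56.0, 46.3]
ee_rot: [-3.142, -0.0, 1.5]
ft_force: [-0.8, -0.7, -1.8]
gripper_width: 0.191
grip_force: 58.5
```

Run:
```python
from h import *
import pickle
plan([454.5,55.3,47],1.5006)
ims=[]
for n in('wrist','top','side'):
    c=vision.get_calibration(n); p,d=vision.grab_frame(n); pickle.dump((c,p,d),open(f'{n}3.pkl','wb')); ims.append(cv2.resize(p[:,:,::-1],(400,300)))
ims.append(cv2.resize(cv2.imread('pics/w1.png')*0,(400,300)))
W,T,S=[pickle.load(open(f'{n}3.pkl','rb'))[1][:,:,::-1] for n in('wrist','top','side')]
a=np.hstack([cv2.resize(W[240:480,160:480],(400,300)),cv2.resize(T[180:270,260:380],(400,300))])
b=np.hstack([cv2.resize(S[160:310,240:440],(400,300)),ims[0]])
cv2.imwrite('pics/m3.png',np.vstack([a,b]))
```

```text
slide [-0.7  0.7 -0.7] rot [-0.0001 -0.0002 -0.0001] tcp [453.9  56.   46.3] [-3.1415e+00 -2.0000e-04  1.5005e+00] F [-0.8 -0.7 -1.8] t 6.45
```

View pics/m3.png

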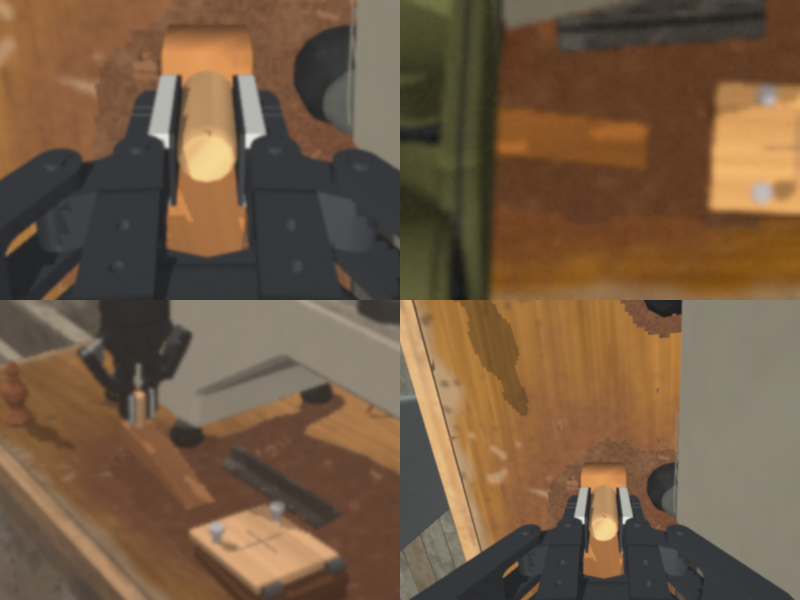

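The wedge is held upright and in line. In the full top frame its tip lies at about col 334, rows 217–231, and the table's bolts at about (370,208) and (369,238).

Run:
```python
from h import *
import pickle
c,p,d=pickle.load(open('top3.pkl','rb')); P=cloud(c,d)
hsv=cv2.cvtColor(p,cv2.COLOR_RGB2HSV)
m=((hsv[...,1]<60)&(hsv[...,2]>110)).astype(np.uint8)[200:246,355:385]
n,l,st,ce=cv2.connectedComponentsWithStats(m); B=[ce[i]+[355,200] for i in range(1,n) if st[i,4]>6]; W=onz(c,B,50); print(B,W.round(1))
g=cv2.GaussianBlur(p[...,0].astype(float),(0,0),.8)
q=[]
for u in range(294,332,3):
    gr=np.gradient(g[:,u]); a=np.arange(206,222);b=np.arange(223,240)
    v1,v2=a[gr[a].argmax()],b[gr[b].argmin()]
    def sub(i): y=abs(gr[i-1:i+2]); return i+0.5*(y[0]-y[2])/(y[0]-2*y[1]+y[2])
    z=13+np.interp(u,[293,334],[25,3]); X=onz(c,[(u,sub(v1)),(u,sub(v2))],z); q.append(np.r_[X.mean(0)[:2],X[0,0]-X[1,0]])
q=np.array(q);print(q.round(1)[::3]);k=abs(q[:,2]-32)<5; f=np.polyfit(q[k,1],q[k,0],1); print('wedge yaw',-np.pi/2-np.arctan(f[0]),'x at y=0',f[1],k.sum())
print('tip',onz(c,[(334.4,224)],15), 'tip z', P[219:229,326:333,2].mean(0).round(1), P[219:229,300:308,2].mean().round(1))
u=np.array([np.cos(-1.641),np.sin(-1.641)]); o=np.array([437,-195.1]); print('axis x at y=-60', o[0]+u[0]/u[1]*(-60-o[1]), 'wedge line x at -60',np.polyval(f,-60))
c,p,d=pickle.load(open('wrist3.pkl','rb')); P=cloud(c,d); uv=(160+209*.8,240+158*.8); print(uv,'grip top',onz(c,[uv],66+12),P[int(uv[1]),int(uv[0])], onz(c,[(160+165*.8,240+30*.8),(160+250*.8,240+30*.8)],28+13))
```

```text
[array([369.83333333, 207.875     ]), array([368.23076923, 237.30769231])] [[ 473.9 -168.3   50. ]
 [ 405.7 -163.7   50. ]]
[[450.4   6.2  31.7]
 [448.9 -14.5  31.6]
 [447.5 -35.2  32.2]
 [445.3 -56.2  31.1]
 [444.1 -77.2  32.2]]
wedge yaw -1.6534996141264355 x at y=0 450.06716447485235 13
tip [[442.34639242 -87.56148734  15.        ]] tip z [19.6 17.9 18.2 16.3 16.7 16.2 15.3] 29.9
axis x at y=-60 446.500128685076 wedge line x at -60 445.09362266125515
(327.20000000000005, 366.4) grip top [[454.38206397  53.74917297  78.        ]] [454.33286839  54.03898418  78.1770211 ] [[441.7120552   77.82539101  41.        ]
 [469.70357245  75.8380837   41.        ]]
```

Emit:
servo_tool(rows=[{"slide": [0, 1, 5], "delta_rot": [0, 0, -0.012], "gripper": 10}, {"slide": [-5, 1, 9], "delta_rot": [0, 0, -0.012], "gripper": 10}, {"slide": [-12, 1, 11], "delta_rot": [0, 0, -0.012], "gripper": 10}, {"slide": [-20, 1, 11], "delta_rot": [0, 0, -0.012], "gripper": 10}, {"slide": [-28, 1, 11], "delta_rot": [0, 0, -0.012], "gripper": 10}, {"slide": [-36, 1, 11], "delta_rot": [0, 0, -0.012], "gripper": 10}, {"slide": [-40, 1, 11], "delta_rot": [0, 0, -0.012], "gripper": 10}, {"slide": [-40, 1, 11], "delta_rot": [0, 0, -0.012], "gripper": 10}])

```text
clock: 7.6
tcp_pos: [452.1, 15.4, 35.4]
ee_rot: [3.141, -0.0, 1.512]
ft_force: [0.3, 0.3, -1.3]
gripper_width: 0.191
grip_force: 58.5
```

Emit:
servo_tool(rows=[{"slide": [-6, 0, 0.3], "delta_rot": [0, 0, 0], "gripper": 10}, {"slide": [-12, 0, 0.3], "delta_rot": [0, 0, 0], "gripper": 10}, {"slide": [-18, 0, 0.3], "delta_rot": [0, 0, 0], "gripper": 10}, {"slide": [-24, 0, 0.3], "delta_rot": [0, 0, 0], "gripper": 10}, {"slide": [-30, -0.5, 0.3], "delta_rot": [0, 0, 0], "gripper": 10}, {"slide": [-35, -0.5, 0.3], "delta_rot": [0, 0, 0], "gripper": 10}, {"slide": [-35, -0.5, 0.3], "delta_rot": [0, 0, 0], "gripper": 10}])

```text
clock: 8.48
tcp_pos: [449.7, -18.7, 35.2]
ee_rot: [3.141, -0.001, 1.512]
ft_force: [-0.5, 5.0, 0.5]
gripper_width: 0.193
grip_force: 58.5
```

Run:
```python
from h import *
import pickle
for n in('top','side'):
    c=vision.get_calibration(n); p,d=vision.grab_frame(n); pickle.dump((c,p,d),open(f'{n}4.pkl','wb'))
T,S=[pickle.load(open(f'{n}4.pkl','rb'))[1][:,:,::-1] for n in('top','side')]
cv2.imwrite('pics/m4.png',np.hstack([cv2.resize(T[180:270,300:420],(400,300)),cv2.resize(S[160:310,240:440],(400,300))]))
print(status.sense()['ft_force'],status.sense()['tcp_pos'])
```

```text
[ 0.04021873  3.8687242  -0.36182793] [449.59627673 -18.77037902  35.0961522 ]
```

View pics/m4.png

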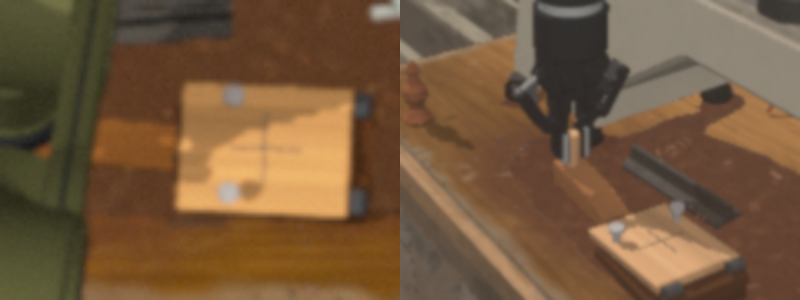

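The tip is in the channel, centred under the free edge (crop rows 120–166 against the table's 85–212). The foot is already felt at about 4 N. Next I release, rise, and push low on the heel with shut fingers.

Emit:
servo_tool(rows=[{"slide": [0, 0, 0], "delta_rot": [0, 0, 0], "gripper": 40}, {"slide": [0, 0, 0], "delta_rot": [0, 0, 0], "gripper": 40}, {"slide": [0, 0, 0], "delta_rot": [0, 0, 0], "gripper": 40}, {"slide": [0, 0, -15], "delta_rot": [0, 0, 0], "gripper": 40}, {"slide": [0, 0, -35], "delta_rot": [0, 0, 0], "gripper": 40}, {"slide": [0, 0, -55], "delta_rot": [0, 0, 0], "gripper": 40}, {"slide": [15, 0, -60], "delta_rot": [0, 0, 0], "gripper": 20}, {"slide": [35, 0, -60], "delta_rot": [0, 0, 0], "gripper": 0}, {"slide": [50, 0, -60], "delta_rot": [0, 0, 0], "gripper": 0}, {"slide": [50, 0, -60], "delta_rot": [0, 0, 0], "gripper": 0}])

```text
clock: 9.82
tcp_pos: [452.1, 32.0, 94.5]
ee_rot: [-3.141, 0.0, 1.515]
ft_force: [1.3, -1.1, -0.2]
gripper_width: -0.004
grip_force: 0.0
```

Run:
```python
from h import *
import pickle
plan([452.5,18,6],1.5006)
c=vision.get_calibration('wrist'); p,d=vision.grab_frame('wrist'); pickle.dump((c,p,d),open('w5.pkl','wb'))
cv2.imwrite('pics/w5.png',p[:,:,::-1])
```

```text
slide [-13.9   1.3  88.5] rot [-0.001   0.      0.0145] tcp [452.1  32.   94.5] [-3.1406  0.      1.5151] F [ 1.3 -1.1 -0.2] t 9.825
```

View pics/w5.png

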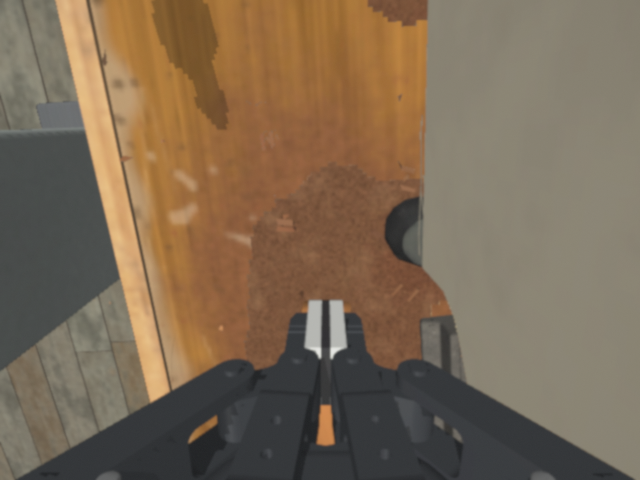

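The fingers are shut at (325,330) with clear bench below. The wedge is hidden behind the hand, with a bit of its wood showing at (325,425).

Emit:
servo_tool(rows=[{"slide": [-5, 1.2, 20], "delta_rot": [0, 0, 0.0145], "gripper": 0}, {"slide": [-10, 1.2, 45], "delta_rot": [0, 0, 0.0145], "gripper": 0}, {"slide": [-10, 1.2, 65], "delta_rot": [0, 0, 0.0145], "gripper": 0}, {"slide": [-10, 1.2, 80], "delta_rot": [0, 0, 0.0145], "gripper": 0}, {"slide": [-10, 1.2, 87], "delta_rot": [0, 0, 0.0145], "gripper": 0}, {"slide": [-10, 1.2, 88], "delta_rot": [0, 0, 0.0145], "gripper": 0}, {"slide": [-10, 1.2, 88], "delta_rot": [0, 0, 0.0145], "gripper": 0}])

```text
clock: 10.75
tcp_pos: [453.5, 20.6, 7.3]
ee_rot: [3.141, 0.0, 1.498]
ft_force: [-0.4, 0.1, -0.0]
gripper_width: 0.001
grip_force: 0.0
```

Emit:
servo_tool(rows=[{"slide": [-3, 0, 0], "delta_rot": [0, 0, 0], "gripper": 0}, {"slide": [-6, 0, 0], "delta_rot": [0, 0, 0], "gripper": 0}, {"slide": [-9, 0, 0], "delta_rot": [0, 0, 0], "gripper": 0}, {"slide": [-12, 0, 0], "delta_rot": [0, 0, 0], "gripper": 0}, {"slide": [-15, 0, 0], "delta_rot": [0, 0, 0], "gripper": 0}, {"slide": [-18, 0, 0], "delta_rot": [0, 0, 0], "gripper": 0}, {"slide": [-18, 0, 0], "delta_rot": [0, 0, 0], "gripper": 0}])

```text
clock: 11.62
tcp_pos: [452.0, 3.7, 7.1]
ee_rot: [3.141, -0.002, 1.497]
ft_force: [1.6, 6.0, 0.1]
gripper_width: -0.002
grip_force: 2.8
```

Emit:
servo_tool(rows=[{"slide": [-3, 0, 0], "delta_rot": [0, 0, 0], "gripper": 0}, {"slide": [-6, 0, 0], "delta_rot": [0, 0, 0], "gripper": 0}, {"slide": [-9, 0, 0], "delta_rot": [0, 0, 0], "gripper": 0}, {"slide": [-12, 0, 0], "delta_rot": [0, 0, 0], "gripper": 0}, {"slide": [-15, 0, 0], "delta_rot": [0, 0, 0], "gripper": 0}, {"slide": [-18, 0, 0], "delta_rot": [0, 0, 0], "gripper": 0}, {"slide": [-18, 0, 0], "delta_rot": [0, 0, 0], "gripper": 0}])

```text
clock: 12.5
tcp_pos: [450.5, -14.4, 7.1]
ee_rot: [-3.142, -0.001, 1.498]
ft_force: [0.7, 5.0, 0.9]
gripper_width: 0.002
grip_force: 2.5
```

Emit:
servo_tool(rows=[{"slide": [-3, 0, 0], "delta_rot": [0, 0, 0], "gripper": 0}, {"slide": [-6, 0, 0], "delta_rot": [0, 0, 0], "gripper": 0}, {"slide": [-9, 0, 0], "delta_rot": [0, 0, 0], "gripper": 0}, {"slide": [-12, 0, 0], "delta_rot": [0, 0, 0], "gripper": 0}, {"slide": [-15, 0, 0], "delta_rot": [0, 0, 0], "gripper": 0}, {"slide": [-15, 0, 0], "delta_rot": [0, 0, 0], "gripper": 0}])

```text
clock: 13.25
tcp_pos: [449.3, -29.5, 7.1]
ee_rot: [-3.141, -0.001, 1.498]
ft_force: [0.4, 6.0, 1.8]
gripper_width: 0.004
grip_force: 2.5
```

```bash
cat > tilt.py <<'E'
from h import *
c=vision.get_calibration('top'); p,d=vision.grab_frame('top'); P=cloud(c,d).reshape(-1,3)
u=np.array([np.cos(-1.641),np.sin(-1.641)]); q=P[:,:2]-[437.4,-195.6]; bx=q@u; by=q@np.array([-u[1],u[0]])
m=(bx>-52)&(bx<50)&(abs(by)<25)&(P[:,2]>10)&(P[:,2]<70)
f=np.polyfit(bx[m],P[m,2],1); print('tilt',f[0],'z@-50',np.polyval(f,-50),'n',m.sum())
print(status.sense()['ft_force'].round(1),status.sense()['tcp_pos'].round(1),status.sense()['clock'])
E
python3 tilt.py
python3 - <<'E'
from h import *
import pickle
c,_,d=pickle.load(open('top4.pkl','rb')); P=cloud(c,d).reshape(-1,3)
u=np.array([np.cos(-1.641),np.sin(-1.641)]); q=P[:,:2]-[437.4,-195.6]; bx=q@u; by=q@np.array([-u[1],u[0]])
m=(bx>-52)&(bx<50)&(abs(by)<25)&(P[:,2]>10)&(P[:,2]<70)
f=np.polyfit(bx[m],P[m,2],1); print('before tilt',f[0],'z@-50',np.polyval(f,-50),'n',m.sum())
E
```

```text
tilt 0.03925742336904095 z@-50 40.24567481007076 n 943
[0.7 5.5 2. ] [449.3 -29.5   7.1] 13.3
before tilt 0.12720766384316443 z@-50 30.590646553858246 n 947
```

Emit:
servo_tool(rows=[{"slide": [-2, 0, 0], "delta_rot": [0, 0, 0], "gripper": 0}, {"slide": [-4, 0, 0], "delta_rot": [0, 0, 0], "gripper": 0}, {"slide": [-6, 0, 0], "delta_rot": [0, 0, 0], "gripper": 0}, {"slide": [-8, 0, 0], "delta_rot": [0, 0, 0], "gripper": 0}, {"slide": [-10, 0, 0], "delta_rot": [0, 0, 0], "gripper": 0}, {"slide": [-10, 0, 0], "delta_rot": [0, 0, 0], "gripper": 0}])

```text
clock: 14.05
tcp_pos: [448.5, -39.4, 7.1]
ee_rot: [-3.141, -0.001, 1.498]
ft_force: [1.4, 7.1, 2.1]
gripper_width: 0.003
grip_force: 3.1
```

```bash
python3 tilt.py
```

```text
tilt 0.01407832636833504 z@-50 42.94978769292514 n 946
[0.2 5.6 1.9] [448.5 -39.4   7. ] 14.1
```

Emit:
servo_tool(rows=[{"slide": [-1, 0, 0], "delta_rot": [0, 0, 0], "gripper": 0}, {"slide": [-2, 0, 0], "delta_rot": [0, 0, 0], "gripper": 0}, {"slide": [-3, 0, 0], "delta_rot": [0, 0, 0], "gripper": 0}, {"slide": [-3, 0, 0], "delta_rot": [0, 0, 0], "gripper": 0}])

```text
clock: 14.6
tcp_pos: [448.2, -42.0, 7.1]
ee_rot: [-3.141, -0.002, 1.497]
ft_force: [0.4, 8.0, 2.0]
gripper_width: -0.002
grip_force: 4.1
```

Emit:
servo_tool(rows=[{"slide": [-0.7, 0, 0], "delta_rot": [0, 0, 0], "gripper": 0}, {"slide": [-1.4, 0, 0], "delta_rot": [0, 0, 0], "gripper": 0}, {"slide": [-2, 0, 0], "delta_rot": [0, 0, 0], "gripper": 0}, {"slide": [-2, 0, 0], "delta_rot": [0, 0, 0], "gripper": 0}])

```text
clock: 15.1
tcp_pos: [448.1, -43.9, 7.1]
ee_rot: [-3.141, -0.002, 1.497]
ft_force: [1.1, 9.0, 3.4]
gripper_width: -0.002
grip_force: 4.4
```

Emit:
servo_tool(rows=[{"slide": [-0.5, 0, 0], "delta_rot": [0, 0, 0], "gripper": 0}, {"slide": [-1, 0, 0], "delta_rot": [0, 0, 0], "gripper": 0}, {"slide": [-1.5, 0, 0], "delta_rot": [0, 0, 0], "gripper": 0}, {"slide": [-1.5, 0, 0], "delta_rot": [0, 0, 0], "gripper": 0}])

```text
clock: 15.6
tcp_pos: [448.0, -44.9, 7.1]
ee_rot: [-3.141, -0.003, 1.496]
ft_force: [1.6, 11.5, 2.7]
gripper_width: -0.002
grip_force: 5.8
```

```bash
python3 tilt.py
```

```text
tilt -0.002024292000159908 z@-50 44.60419836606133 n 954
[ 0.8 10.7  3.1] [447.9 -44.9   7.1] 15.65
```

Emit:
servo_tool(rows=[{"slide": [-0.5, 0, 0], "delta_rot": [0, 0, 0], "gripper": 0}, {"slide": [-1, 0, 0], "delta_rot": [0, 0, 0], "gripper": 0}, {"slide": [-1, 0, 0], "delta_rot": [0, 0, 0], "gripper": 0}, {"slide": [-1, 0, 0], "delta_rot": [0, 0, 0], "gripper": 0}])

```text
clock: 16.15
tcp_pos: [447.9, -45.4, 7.1]
ee_rot: [-3.141, -0.003, 1.496]
ft_force: [1.6, 14.2, 3.8]
gripper_width: -0.003
grip_force: 7.1
```

Emit:
servo_tool(rows=[{"slide": [-0.5, 0, 0], "delta_rot": [0, 0, 0], "gripper": 0}, {"slide": [-1, 0, 0], "delta_rot": [0, 0, 0], "gripper": 0}, {"slide": [-1.5, 0, 0], "delta_rot": [0, 0, 0], "gripper": 0}, {"slide": [-1.5, 0, 0], "delta_rot": [0, 0, 0], "gripper": 0}, {"slide": [-1.5, 0, 0], "delta_rot": [0, 0, 0], "gripper": 0}])

```text
clock: 16.77
tcp_pos: [447.7, -46.3, 7.1]
ee_rot: [-3.141, -0.004, 1.496]
ft_force: [1.4, 17.5, 3.3]
gripper_width: -0.0
grip_force: 8.7
```

Emit:
servo_tool(rows=[{"slide": [-0.5, 0, 0], "delta_rot": [0, 0, 0], "gripper": 0}, {"slide": [-1, 0, 0], "delta_rot": [0, 0, 0], "gripper": 0}, {"slide": [-1.5, 0, 0], "delta_rot": [0, 0, 0], "gripper": 0}, {"slide": [-1.5, 0, 0], "delta_rot": [0, 0, 0], "gripper": 0}, {"slide": [-1.5, 0, 0], "delta_rot": [0, 0, 0], "gripper": 0}])

```text
clock: 17.4
tcp_pos: [447.6, -46.5, 7.1]
ee_rot: [-3.141, -0.006, 1.494]
ft_force: [2.5, 24.4, 4.0]
gripper_width: 0.002
grip_force: 12.0
```

Push is 24 N, within the firm range, so I back off gently and rise clear.

Emit:
servo_tool(rows=[{"slide": [2, 0, 0], "delta_rot": [0, 0, 0], "gripper": 0}, {"slide": [6, 0, 0], "delta_rot": [0, 0, 0], "gripper": 0}, {"slide": [14, 0, 0], "delta_rot": [0, 0, 0], "gripper": 0}, {"slide": [25, 0, 0], "delta_rot": [0, 0, 0], "gripper": 0}, {"slide": [40, 0, -10], "delta_rot": [0, 0, 0], "gripper": 0}, {"slide": [55, 0, -30], "delta_rot": [0, 0, 0], "gripper": 0}, {"slide": [70, 0, -60], "delta_rot": [0, 0, 0], "gripper": 0}, {"slide": [85, 0, -95], "delta_rot": [0, 0, 0], "gripper": 0}, {"slide": [95, 0, -140], "delta_rot": [0, 0, 0], "gripper": 0}, {"slide": [95, 0, -170], "delta_rot": [0, 0, 0], "gripper": 0}, {"slide": [95, 0, -180], "delta_rot": [0, 0, 0], "gripper": 0}, {"slide": [95, 0, -180], "delta_rot": [0, 0, 0], "gripper": 0}])

```text
clock: 18.9
tcp_pos: [454.8, 44.4, 187.3]
ee_rot: [3.141, -0.0, 1.499]
ft_force: [-0.7, -0.1, -1.0]
gripper_width: -0.001
grip_force: 0.0
```

```bash
python3 tilt.py
python3 - <<'E'
from h import *
T,S=[vision.grab_frame(n)[0][:,:,::-1] for n in('top','side')]
cv2.imwrite('pics/m6.png',np.hstack([cv2.resize(T[180:270,300:420],(400,300)),cv2.resize(S[160:310,240:440],(400,300))]))
E
```

```text
tilt -0.0047512259163391335 z@-50 44.74987587423657 n 951
[-0.4 -0.8 -1. ] [454.1  44.3 186.4] 18.95
```

View pics/m6.png

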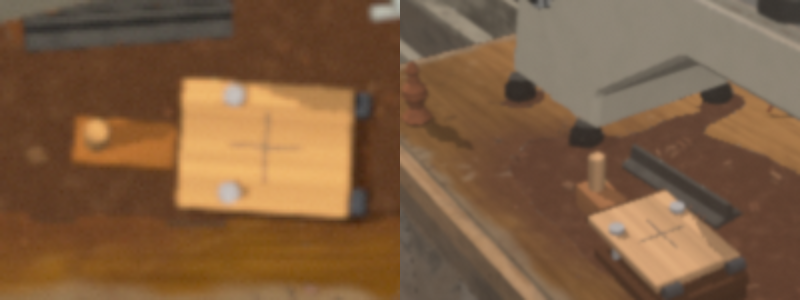

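The wedge sits in the channel with its grip at crop (97,132). The table is level against the stops, the gripper is clear and the finial still stands.

```bash
python3 -c "
from cell import hand_in
print(hand_in())"
```

```text
the job is handed in; nothing more can be done
None
```

The wedge was pushed home with about 24 N low on its heel, the table measures level against its stop bolts, and the job was handed in at about 19 s with the gripper clear and nothing else touched.

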